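# Snap a cover's lifting ring into the bench hoist's hook

### The arm

A 6-joint arm with a two-finger parallel gripper is mounted at the origin on the work surface. World frame = base frame: x ahead of the robot, y to its left, z up, the work surface at z = 0. Lengths are in mm, angles in rad, forces in N, time in s.
With the tool pointing down it reaches from about 325 to 875 mm from the base axis. Payload 4.4 kg.
Tool frame: the origin (TCP) lies on the centre line of the jaws, within the pads' length; the fingertips stand ahead of it and the grasp point (between the pads) lies 6 mm ahead of it (ctrl.tcp_to_tips is the z of the fingertips in the tool frame, in mm); z points along the fingers, y is the direction in which the jaws open and shut (so a half turn about z gives the same grasp; the last joint's range is limited). The gripper opens to 85 mm and grips with 20 to 120 N. Pads are 22 mm wide; open, the fingers measure 114 mm over their backs; the gripper's body (76 mm by 85 mm) begins 54 mm behind the grasp point. The pads swing forward as they close: fully open they stand 13 mm farther back than shut.
Start: joints at [-0.15, 0.207, 1.542, -0, 1.393, -0.15], TCP at [575.002, -0.012, 256.282] pointing down, gripper open.
Joint ranges: [-2.73, 2.73], [-0.86, 2.22], [0.23, 2.46], [-1.11, 4.25], [0.08, 2.63], [-2.82, 2.82]. Speed limits (rad/s): [2.79, 2.79, 3.14, 3.14, 3.14, 3.14].

### API

Orientations are given as a 3x3 rotation matrix whose columns are the frame's x, y, z axes.
In Python, from plant import ctrl, sensors, optics gives the robot as it stands. Calls block until the motion is done:
- ctrl.move_ptp(position, orientation): joint-space move of the TCP to a pose.
- ctrl.move_l(position, rot=None, vel=150, threshold=None): straight line of the TCP; rot=None keeps the orientation; vel is the mean speed in mm/s. With threshold (N) it stops when the force on the tool has changed by that much, and returns True; else False.
- ctrl.set_joints(angles): joint-space move.
- ctrl.gripper_to(opening, force=None): finger opening in mm; force is the grip in N (None keeps the last); returns when the fingers have stopped.
- ctrl.hold(seconds).
- ctrl.solve_ik(position, orientation): joint angles nearest the present ones, or None.
- sensors.read_state(): the state.
- optics.grab_frame(name): name is "scene" or "side" or "wrist"; returns (picture, depth): 420x560x3 uint8, red, green, blue; 420x560 float32, mm along the optical axis (not along the pixel's ray), 0 where there is no reading.
- optics.camera_params(name): a dict with "mtx" (3x3 intrinsics, pixels), "k1" (the pictures are not rectified: a ray, as slopes to the right and down, at radius r is drawn at 1 + k1 r^2 times it, then the intrinsics apply), "R" (3x3) and "t" (3): a world point X has camera coordinates R X + t; the wrist camera has in their place "T_tool_cam" (4x4, takes a point from camera to tool coordinates, whose origin is the TCP and whose axes are the flange's). Camera axes: x right, y down, z forward; pixel columns grow to the right and rows downward; lengths in mm; the calibration is good to about 2 mm. A picture is of the moment at which its call begins: read the wrist's pose just before it. camera_params takes no time and is no camera call.
A pose or a line that the arm cannot do raises ctrl.MotionError and nothing moves.
- ctrl.finish_job(): hands the job in, once; it reports no verdict.
The state is a dict: "t": time; "q": joint angles; "qvel": joint speeds; "tau": joint torques, N m; "eef_pos": TCP position; "eef_rot": TCP orientation; "force": force on the tool from outside, world axes, zero at the start; "wrist_torque": the same for the moment, N m; "grip_width": finger opening in mm.
Only numpy, scipy, OpenCV 4.12 (cv2) and the standard library are available. Lean on these libraries where they do the work, as an engineer would, in place of code of your own. Each camera call takes 0.05 s, during which the arm holds its last target.

### The job

Take the white spray can that blocks the lane and stand it upright on the yellow spot. Then slide the green gearbox cover along the bench, without lifting or tipping it, into the red hoist so that its lifting ring pushes the snap hook's sprung gate inward and passes through, and the gate snaps shut behind it. Leave the cover hooked and flat on the bench, the can standing on the spot, and the other things where they are.

Things in the scene. Friction and masses are not known exactly. Their poses are not given: they have to be found in the camera images.
- cover_center (a point): centre of the green gearbox cover, a flat box 140 (x) x 100 (y) x 40 (z) mm, 0.8 kg, lying loose on the bench; 20 mm above it. Its x axis points along its length, from the flat rear face (70 mm behind) to the ring end. Too wide to grip across; it slides when its faces are pushed (about 4 to 9 N). Centre of mass within 10 mm of this point in plan.
- ring_top (a point): middle of the top bar of the cover's upright steel lifting ring: 35 mm ahead (+x) of the cover's centre, 100 mm above the bench. The ring stands across the cover (in its y-z plane), is welded to it, of 10 mm round bar; opening 60 mm wide (y) and from 50 to 95 mm above the bench; outside width 80 mm; the straight top bar is 44 mm long.
- throat (a point): a point inside the snap hook of the red bolted-down hoist, 100 mm above the bench, the height of the ring's top bar. x axis: the way the ring must travel to go in (level); z up. The hook lies in its x-z plane. With the ring's top bar past x = +5 mm the gate can shut behind it; at x = +21 mm the bar meets the hook's back. It goes in if within 20 mm sideways and 0.3 rad of heading.
- nose (a point): the nose tip of the hook (12 mm steel bar), 83 mm above the bench, top at 89 mm; same axes as the throat and 31 mm before it. The nose goes through the ring under its top bar. The hook's lowest point, behind the nose, is 56 mm above the bench; the gate hangs down to the nose from a pivot 52 mm above it.
- mast (a point): point on the bench under the middle of the hoist's red mast (50 x 50 mm, 255 mm high), 150 mm beyond the throat, same axes. Its foot plate is 130 (x) x 170 (y) x 14 mm, centred 5 mm beyond; the jib, 36 mm wide, runs from the mast back over the hook, to x = -181 mm, 218 to 254 mm above the bench.
- gate (a joint): the hook's brass sprung gate, rad: 0 shut, growing as its lower end swings inward (towards the throat's +x), stop at 1.2. It cannot swing outward. About 1 N at its end starts it; it must reach about 0.8 rad (3 N) to let the ring by, then springs shut.
- can_center (a point): centre of the white spray can with a red top, standing upright on the bench between cover and hook; straight body 60 mm diameter up to 128 mm, overall height 150 mm, 0.25 kg; this point is 75 mm above the bench.
- spot_center (a point): centre of the flat round yellow spot, 90 mm diameter, on the bench beside the lane; no thickness to speak of.
- cap: blue round plastic cap, 68 mm diameter, 62 mm high, beside the spot (either side of it along the lane); origin under its centre. Leave alone.
- hub: grey hub wheel lying flat, 90 mm diameter, 40 mm high, beside the hook, on the other side of the lane; origin under its centre. Leave alone.
- angle: offcut of steel angle, 150 (x) x 40 (y) mm, 40 mm high at its -y edge, beside the lane; origin under its centre. Leave alone.
- hammer: hammer with a wooden handle, about 200 to 300 mm long, lying flat on the bench to the right, handle to its -x; away from the lane. Leave alone.
There are look-alikes about, which are no part of the job. Of the things that look like the part that bears can_center, the smaller one is meant.

How it is judged:
By the outcome, as a careful person would: the job done as asked, in the order asked, and still so for the second after the job is handed in, with the robot touching nothing.
It also fails if it takes over 67 s, if anything falls off the work surface, if the arm or the gripper's body presses on something with over 40 N, if the wrist force passes 120 N, or if a joint passes its speed limit or range.

## Working session

There is one attempt and no reset: what is moved stays moved. The work goes in short steps, each a Python script; the robot and the scene stay as the last script left them, time stands still between calls to the robot, and variables do not carry over. Pictures are saved under pics/ and viewed, and the job is handed in when it is done.

```bash
ls; mkdir -p pics
python3 - <<'E'
from plant import ctrl, sensors, optics
import cv2, numpy as np, pickle
s=sensors.read_state(); print(s['t'],s['eef_pos'],s['grip_width'],ctrl.tcp_to_tips); print(s['eef_rot'])
for n in ['scene','side','wrist']:
    im,d=optics.grab_frame(n); p=optics.camera_params(n)
    pickle.dump((im,d,p,s),open(f'pics/{n}0.pkl','wb'))
    cv2.imwrite(f'pics/{n}0.png',im[:,:,::-1]); print(n,p)
E
```

```text
pics
0.0 [5.74280954e+02 9.75924089e-02 2.55091452e+02] 85.30768522945809 25.0
[[ 8.82595487e-06  9.99997285e-01 -2.33007741e-03]
 [ 9.99999936e-01 -7.99060198e-06  3.58517708e-04]
 [ 3.58498116e-04 -2.33008042e-03 -9.99997221e-01]]
scene {'mtx': array([[404.44296831,   0.        , 276.21858611],
       [  0.        , 404.44296831, 204.11888999],
       [  0.        ,   0.        ,   1.        ]]), 'k1': -0.0959489098813829, 'R': array([[-0.62385991,  0.78153309,  0.00220004],
       [ 0.51268166,  0.41137032, -0.75361262],
       [-0.58987823, -0.46902078, -0.65731513]]), 't': array([ 372.21194649, -188.0894595 , 1657.30197033])}
side {'mtx': array([[457.71608444,   0.        , 277.9007637 ],
       [  0.        , 457.71608444, 206.47694423],
       [  0.        ,   0.        ,   1.        ]]), 'k1': -0.13190802089071207, 'R': array([[ 0.96746   , -0.25185355,  0.02430921],
       [-0.12785337, -0.56950445, -0.81198411],
       [ 0.21834529,  0.78245413, -0.5831731 ]]), 't': array([-573.30674907,  143.32799442, 1336.6771891 ])}
wrist {'mtx': array([[329.30562976,   0.        , 285.87171277],
       [  0.        , 329.30562976, 208.08922415],
       [  0.        ,   0.        ,   1.        ]]), 'k1': 0.0024078783212129118, 'T_tool_cam': array([[ 5.07474602e-04, -9.60980289e-01, -2.76616390e-01,
         6.98608079e+01],
       [ 9.99999216e-01,  1.70985284e-04,  1.24056538e-03,
        -7.55253369e-01],
       [-1.14486154e-03, -2.76616803e-01,  9.60979622e-01,
        -1.17213096e+02],
       [ 0.00000000e+00,  0.00000000e+00,  0.00000000e+00,
         1.00000000e+00]])}
```

View pics/scene0.png

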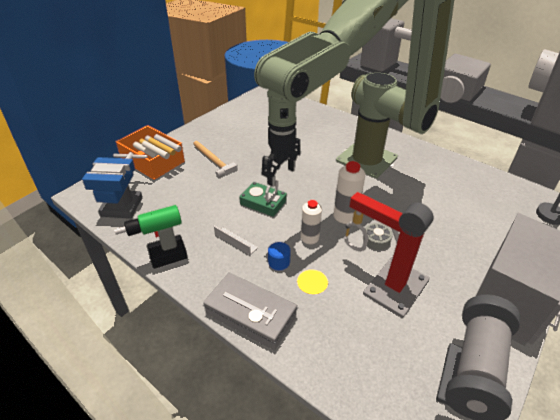

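View pics/side0.png

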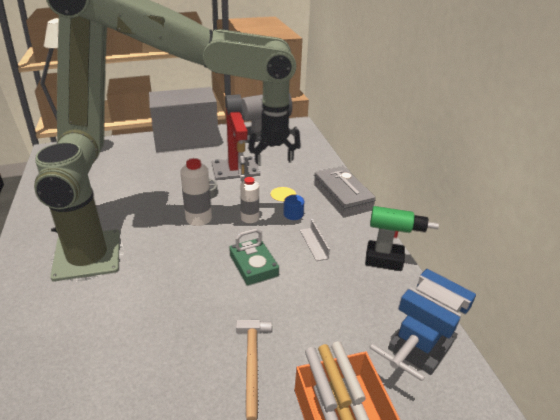

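View pics/wrist0.png

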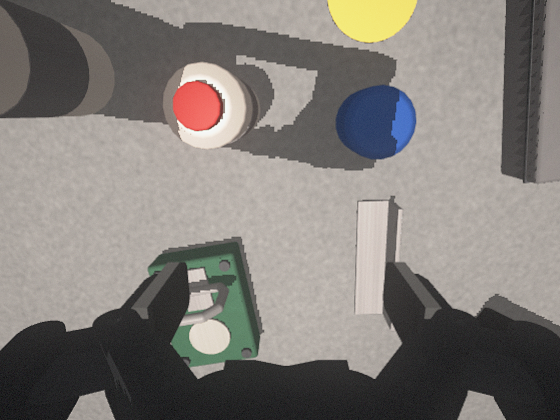

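The wrist view shows the cover (~205,300), the small can (~205,105), the cap (~377,122) and part of the spot (~372,10). The hoist stands beyond, up in the picture. Next I measure from colour masks and depth.

```bash
cat > h.py <<'E'
import numpy as np, cv2, pickle
def undist(p,uv):
    uv=np.asarray(uv,float).reshape(-1,1,2)
    return cv2.undistortPoints(uv,p['mtx'],np.array([p['k1'],0,0,0,0.])).reshape(-1,2)
def undist_c(p,uv): # x_d = x(1+k1 r^2) is the opencv model
    return undist(p,uv)
def campose(p,s):
    if 'R' in p: return p['R'].T, -p['R'].T@p['t']
    T=p['T_tool_cam']; R=np.array(s['eef_rot']); return R@T[:3,:3], R@T[:3,3]+np.array(s['eef_pos'])
def cast(p,s,uv,z):
    n=undist(p,uv); Rw,c=campose(p,s); d=np.c_[n,np.ones(len(n))]@Rw.T
    k=(z-c[2])/d[:,2]; return c+d*k[:,None]
def cloud(im,d,p,s):
    h,w=d.shape; v,u=np.mgrid[:h,:w]; n=undist(p,np.c_[u.ravel(),v.ravel()])
    Rw,c=campose(p,s); P=(np.c_[n,np.ones(len(n))]*d.reshape(-1,1))@Rw.T+c
    P[d.ravel()<=0]=np.nan; return P.reshape(h,w,3)
def load(n): return pickle.load(open(f'pics/{n}.pkl','rb'))
def grab(n,tag):
    from plant import sensors,optics
    s=sensors.read_state(); im,d=optics.grab_frame(n); p=optics.camera_params(n)
    pickle.dump((im,d,p,s),open(f'pics/{n}{tag}.pkl','wb')); cv2.imwrite(f'pics/{n}{tag}.png',im[:,:,::-1])
    return im,d,p,s
def masks(im):
    H=cv2.cvtColor(im,cv2.COLOR_RGB2HSV); h,S,V=[H[...,i].astype(int) for i in range(3)]
    return dict(yellow=(h>22)&(h<35)&(S>150)&(V>100), red=((h<6)|(h>174))&(S>150)&(V>60),
      green=(h>55)&(h<90)&(S>90)&(V>25), blue=(h>105)&(h<125)&(S>130)&(V>40), brass=(h>12)&(h<26)&(S>90)&(V>70))
def comps(m,minA=20):
    n,l,st,c=cv2.connectedComponentsWithStats(m.astype(np.uint8)); 
    return [(l==i,st[i],c[i]) for i in range(1,n) if st[i][4]>=minA]
E
python3 - <<'E'
from h import *
np.set_printoptions(precision=1,suppress=True)
for n in ['scene0','side0','wrist0']:
    im,d,p,s=load(n); P=cloud(im,d,p,s)
    for k,m in masks(im).items():
        for c,st,ce in comps(m):
            q=P[c]; q=q[~np.isnan(q[:,0])]
            if len(q)<10: continue
            lo,me,hi=np.percentile(q,[3,50,97],axis=0)
            if abs(me[2])<300 and me[1]>-500: print(n,k,st[4],ce,'lo',lo,'med',me,'hi',hi)
E
```

```text
scene0 yellow 559 [312.1 281.8] lo [624.6 149.   -1.6] med [662.6 186.6   1.6] hi [699.4 223.8   5.5]
scene0 red 131 [352.6 166.5] lo [336.3  94.4 203.1] med [359.9 114.1 213.1] hi [377.2 131.8 216.2]
scene0 red 2091 [390.7 238.3] lo [510.7 215.3  26.7] med [543.6 368.  213. ] hi [552.5 409.8 254.5]
scene0 red 63 [312.1 203.5] lo [504.2  63.1 145.5] med [519.8  76.5 148.3] hi [533.9  90.5 151.2]
scene0 green 568 [261.4 201.4] lo [ 439.6 -213.1   10.8] med [ 517.3 -136.3   36.7] hi [538.4 -78.3  42. ]
scene0 green 813 [158.9 219.2] lo [ 816.7 -243.1  143.3] med [ 868.  -207.3  174.9] hi [ 915.6 -174.6  185.5]
scene0 blue 526 [278.6 255.7] lo [641.7  40.8   5.2] med [677.8  72.4  56.8] hi [696.1  95.9  63.6]
scene0 brass 95 [357.2 217.9] lo [518.5 218.4 171.9] med [532.6 234.3 189.3] hi [538.1 242.5 199.6]
scene0 brass 20 [347.1 231.8] lo [417.7 161.8  -2.3] med [525.2 206.6 112. ] hi [530.  209.6 129.7]
side0 red 676 [234.8 135.7] lo [499.1 202.3  32.3] med [511.8 352.9 220.3] hi [533.6 370.6 254.8]
side0 red 109 [193.1 163.7] lo [332.   86.  201.2] med [350.2  96.3 212.3] hi [366.7 1
[... 1199 characters left out ...]
 [245.4  86.2] lo [ 666.7 1220.9  -51.1] med [ 728.6 1234.9   -3.1] hi [ 816.6 1310.7   50.4]
side0 brass 639 [ 45.1 116.4] lo [-433.3 1343.4 -225.1] med [-372.4 1406.2 -153.6] hi [-329.6 1470.8   20.5]
side0 brass 64 [240.5 147. ] lo [508.7 210.1 112.5] med [517.9 217.3 185.1] hi [529.  359.8 197.6]
side0 brass 20 [273.6 194.6] lo [614.1 148.   -4. ] med [622.6 183.1   0.1] hi [642.2 225.8   4. ]
side0 brass 23 [289.2 194.1] lo [630.   70.1  -2.7] med [686.8 174.2   0.5] hi [703.7 213.9  60.6]
wrist0 red 1214 [192.1 101.8] lo [501.8  61.3 148. ] med [511.8  78.2 149.4] hi [529.   88.  150.7]
wrist0 blue 3228 [380.3 117.5] lo [631.2  41.7  56.3] med [659.   65.9  61.4] hi [687.9  89.4  63. ]
```

```bash
python3 - <<'E'
from h import *
np.set_printoptions(precision=1,suppress=True)
def rect(q,name):
    r=cv2.minAreaRect(q[:,:2].astype(np.float32)); print(name,len(q),'minrect c',np.round(r[0],1),'sz',np.round(r[1],1),'ang',round(r[2],2))
for n in ['scene0','side0','wrist0']:
    im,d,p,s=load(n); P=cloud(im,d,p,s).reshape(-1,3)
    P=P[~np.isnan(P[:,0])]
    def box(x0,x1,y0,y1,z0,z1): return P[(P[:,0]>x0)&(P[:,0]<x1)&(P[:,1]>y0)&(P[:,1]<y1)&(P[:,2]>z0)&(P[:,2]<z1)]
    q=box(400,600,-240,0,34,46)
    if len(q)>20: rect(q,n+' covertop')
    q=box(400,600,-240,0,55,110)
    if len(q)>5: print(n,'ring',len(q),q.mean(0),q[:,2].max()); rect(q,'ring')
    q=box(400,600,-240,0,92,110)
    if len(q)>5: print(n,'ringtop',len(q),q.mean(0)); rect(q,'ringtop')
    q=box(470,560,40,120,20,120)
    if len(q)>20:
        A=np.c_[2*q[:,:2],np.ones(len(q))]; x=np.linalg.lstsq(A,(q[:,:2]**2).sum(1),rcond=None)[0]; print('can circ',x[:2],np.sqrt(x[2]+x[0]**2+x[1]**2))
    q=box(470,560,40,120,140,155); 
    if len(q): print('can top',(q.min(0)+q.max(0))/2, np.ptp(q,axis=0))
    q=box(430,640,120,460,249,262)
    if len(q)>20: rect(q,n+' jibtop')
    q=box(430,640,180,460,60,200)
    if len(q)>20: rect(q,n+' mast..'); 
    q=box(430,640,140,290,50,205)
    if len(q)>20: print('hook', len(q)); rect(q,'hook'); 
    for z in range(50,210,10):
        w=q[(q[:,2]>=z)&(q[:,2]<z+10)]
        if len(w)>2: print('   z',z,len(w),np.median(w,axis=0),'y',w[:,1].min(),w[:,1].max())
E
python3 -c "
from h import *
im,*_=load('scene0'); cv2.imwrite('pics/z1.png',cv2.resize(im[120:330,220:460,::-1],None,fx=3.2,fy=2.8))
im,*_=load('side0'); cv2.imwrite('pics/z2.png',cv2.resize(im[90:300,160:360,::-1],None,fx=3.5,fy=2.8))"
```

```text
scene0 covertop 653 minrect c [ 481.7 -151.7] sz [105.4 141.4] ang 8.85
scene0 ring 70 [ 485.3 -114.    83. ] 107.87186728618724
ring 70 minrect c [ 477.3 -116.5] sz [83.   9.9] ang 8.99
scene0 ringtop 26 [ 487.6 -113.9   99.7]
ringtop 26 minrect c [ 477.  -115.1] sz [66.3  9.6] ang 4.57
can circ [518.   76.6] 29.17447338157742
can top [517.3  78.6 145.9] [34.2 32.1 11.8]
scene0 jibtop 609 minrect c [527.  311.8] sz [213.   42.4] ang 85.81
scene0 mast.. 1218 minrect c [536.6 307.2] sz [ 52.1 211.7] ang 4.74
hook 391
hook 391 minrect c [527.9 236.1] sz [21.4 72.4] ang 0.26
   z 60 31 [526.3 233.   67.7] y 210.00779771623132 253.73651469295743
   z 70 46 [525.1 226.1  73.2] y 200.6638767221151 264.10223217460043
   z 80 24 [525.7 256.5  85. ] y 200.71055282063713 269.97607255246726
   z 90 16 [525.9 263.6  95.1] y 200.8322009631671 270.2344154448028
   z 100 17 [525.4 262.1 106.4] y 199.80151026695194 270.84114090926073
   z 110 16 [525.9 264.7 115.6] y 202.25897093098166 272.2610834895625
   z 120 16 [526.5 265.1 124.6] y 201.81749985166925 271.2302317663524
   z 130 23 [527.4 263.4 1
[... 1790 characters left out ...]
18.0549282808256 228.1068031896125
   z 170 17 [518.2 216.4 174.7] y 209.2698482595688 227.2108106675978
   z 180 20 [515.8 216.8 185.6] y 210.71856587786328 233.0522687862317
   z 190 35 [520.  221.2 195.4] y 208.65117612804193 240.18555425494606
   z 200 5 [519.5 223.1 202.1] y 221.12693644328579 226.95867706839545
wrist0 covertop 6095 minrect c [ 478.5 -154.4] sz [ 99.8 140.2] ang 10.23
wrist0 ring 626 [ 497.1 -113.7   91.7] 105.41991550130166
ring 626 minrect c [ 491.4 -116.6] sz [40.6 10.3] ang 11.01
wrist0 ringtop 404 [ 491.4 -115.2  100.5]
ringtop 404 minrect c [ 490.6 -116.9] sz [38.6 10.3] ang 9.53
can circ [515.2  74.1] 29.86477727923776
can top [515.4  74.2 145.9] [31.  31.2 11.8]
```

View pics/z1.png

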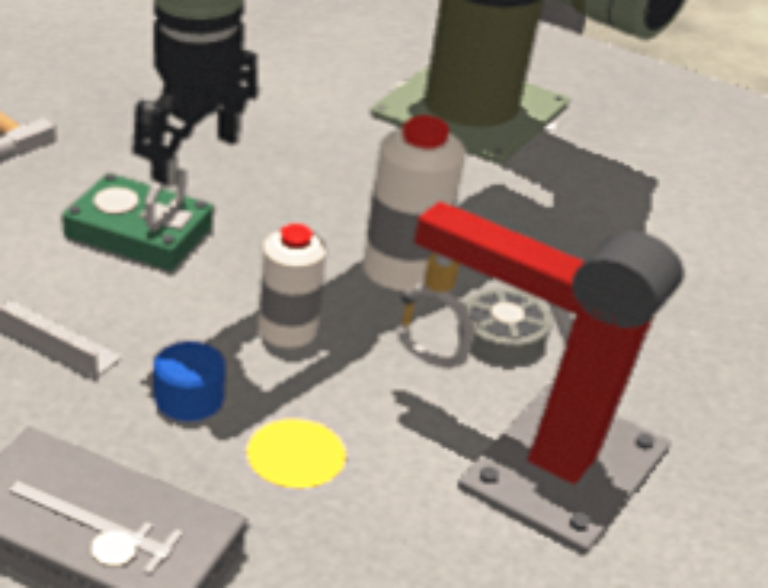

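View pics/z2.png

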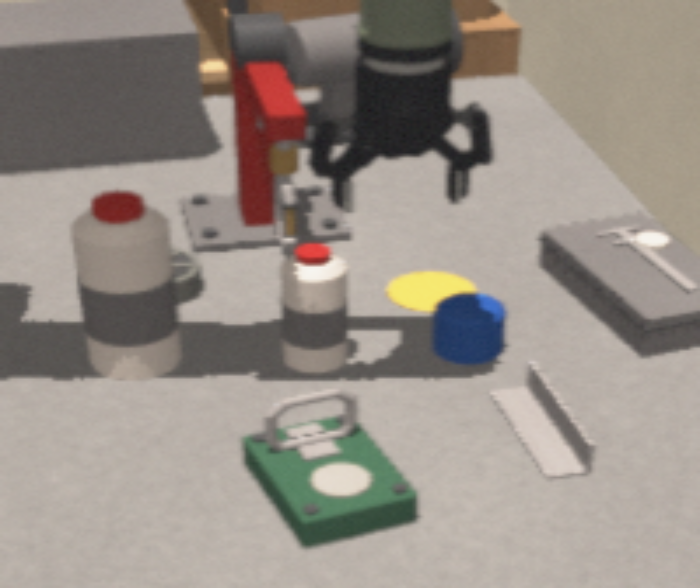

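Run:
```python
from h import *
from plant import ctrl,sensors
np.set_printoptions(precision=2,suppress=True)
Rd=np.array([[0,1,0],[1,0,0],[0,0,-1.]])
rows=[]
for r in (400,500,575,650,750):
    for z in (60,150,256,350):
        q=ctrl.solve_ik([r,0,z],Rd)
        if q is not None: rows.append((r,z,*q))
a=np.array(rows); A=lambda f,g:np.c_[f(a[:,3]),f(a[:,3]+a[:,4]),g(a[:,3]+a[:,4]),np.ones(len(a))]
x,res,*_=np.linalg.lstsq(A(np.sin,np.cos),a[:,0],rcond=None);print('r: L1,L2,off,c',x,res)
x,res,*_=np.linalg.lstsq(A(np.cos,np.sin),a[:,1],rcond=None);print('z',x,res)
print(a[0],a[-1])
im,d,p,s=load('side0'); P=cloud(im,d,p,s)
for u,v in [(278,65),(278,85),(278,40),(250,40),(240,70),(225,65),(200,55),(180,45),(150,40),(160,10),(275,110),(275,135),(64,183),(75,7)]: print((u,v),P[v,u])
print('side cam',campose(p,s)[1]); im,d,p,s=load('scene0');print('scene cam',campose(p,s)[1])
P=cloud(im,d,p,s);
q=P.reshape(-1,3); q=q[~np.isnan(q[:,0])]
w=q[(q[:,0]>290)&(q[:,0]<420)&(q[:,1]>50)&(q[:,1]<170)&(q[:,2]>30)&(q[:,2]<150)]
A=np.c_[2*w[:,:2],np.ones(len(w))]; x=np.linalg.lstsq(A,(w[:,:2]**2).sum(1),rcond=None)[0]; print('bigcan',x[:2],np.sqrt(x[2]+x[0]**2+x[1]**2))
```

```text
r: L1,L2,off,c [449.37 491.75  93.55  15.58] [1.75]
z [455.  499.6 -94.1  -8.3] [0.]
[400.    60.    -0.22   0.12   2.11  -0.     0.9   -0.22] [750.   350.    -0.12   0.55   0.89  -0.     1.7   -0.12]
(278, 65) [564.29 -56.62 549.68]
(278, 85) [572.29 -31.81 488.76]
(278, 40) [589.34  42.73 582.51]
(250, 40) [517.02  49.05 584.32]
(240, 70) [473.76 -39.63 537.36]
(225, 65) [438.29 -34.56 550.66]
(200, 55) [381.55 -16.52 573.62]
(180, 45) [336.08 -18.79 601.55]
(150, 40) [268.42  -4.43 614.36]
(160, 10) [298.4   22.16 675.84]
(275, 110) [564.93 -35.49 422.18]
(275, 135) [572.94 -11.27 336.67]
(64, 183) [ 17.76 -89.98 307.93]
(75, 7) [110.8    8.41 699.5 ]
side cam [  281.12 -1108.65   909.83]
scene cam [1306.24  563.79  946.8 ]
bigcan [355.89 112.22] 39.53307496797541
```

Run:
```python
from h import *
from plant import ctrl,sensors
np.set_printoptions(precision=1,suppress=True)
Rd=np.array([[0,1,0],[1,0,0],[0,0,-1.]])
ctrl.move_ptp([545,80,330],Rd)
im,d,p,s=grab('wrist','1'); print(s['t'],s['eef_pos'])
P=cloud(im,d,p,s)
m=masks(im)
for k in m:
    for c,st,ce in comps(m[k],60):
        q=P[c]; q=q[~np.isnan(q[:,0])]; lo,hi=q.min(0),q.max(0); print(k,st,ce,np.median(q,axis=0),lo,hi)
for c,st,ce in comps(m['yellow'],500):
    e=cv2.fitEllipse(max(cv2.findContours(c.astype(np.uint8),0,1)[0],key=len)); print('spot',cast(p,s,[e[0]],0))
q=P.reshape(-1,3); q=q[~np.isnan(q[:,0])]
def box(x0,x1,y0,y1,z0,z1): return q[(q[:,0]>x0)&(q[:,0]<x1)&(q[:,1]>y0)&(q[:,1]<y1)&(q[:,2]>z0)&(q[:,2]<z1)]
def rect(w,n):
    r=cv2.minAreaRect(w[:,:2].astype(np.float32)); print(n,len(w),w.mean(0),np.round(r[0],1),np.round(r[1],1),round(r[2],2))
rect(box(470,580,150,460,246,262),'jib'); rect(box(470,580,150,300,50,205),'hook'); rect(box(400,640,250,480,9,20),'plate')
w=box(470,560,40,120,20,120); 
A=np.c_[2*w[:,:2],np.ones(len(w))]; x=np.linalg.lstsq(A,(w[:,:2]**2).sum(1),rcond=None)[0]; print('can',x[:2],np.sqrt(x[2]+x[0]**2+x[1]**2))
w=box(470,560,40,120,140,155); print('cantop',(w.min(0)+w.max(0))/2)
```

```text
0.675 [544.9  80.2 330.2]
red [206   0  68  22 963] [242.6   8.2] [521.3 204.5 248.9] [502.4 203.4 220.1] [536.8 213.9 255.5]
red [   0  139   48   59 1732] [ 18.1 163.8] [354.4 115.6 213.8] [337.4  90.9 199. ] [372.4 132.3 216. ]
red [239 189  33  24 123] [256.4 200.1] [517.9  70.8 149.7] [500.9  59.9 147.5] [530.9  82.8 151.1]
blue [ 354  162   55   53 2239] [380.7 188.1] [658.6  63.9  61.4] [627.1  30.2  54.4] [692.9  94.4  64.3]
brass [ 340   51   39   71 1990] [359.8  84.5] [639.7 185.6   1.1] [613.7 140.2  -1.9] [661.5 224.1   4.1]
jib 605 [519.7 205.  250.9] [519.1 205.1] [34.9  3.8] 0.75
hook 808 [519.8 210.5 128.3] [518.7 218.8] [43.9 16.1] 89.55
plate 48 [433.  260.6  14.4] [432.3 262.8] [ 2.2 26. ] 13.72
can [515.2  74.2] 29.953422348244406
cantop [515.4  74.5 145.9]
```

View pics/wrist1.png

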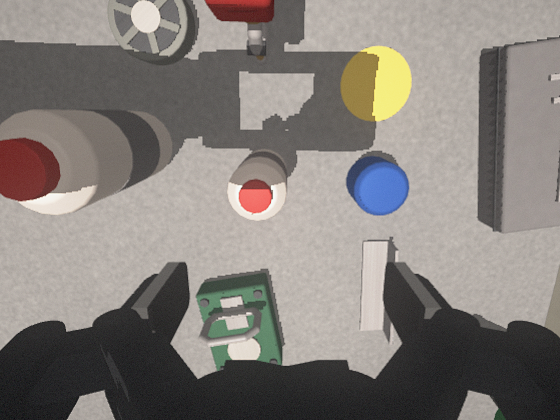

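Run:
```python
from h import *
from plant import ctrl,sensors
np.set_printoptions(precision=1,suppress=True)
im,d,p,s=load('wrist1')
m=masks(im); c=np.zeros(im.shape[:2],np.uint8); mm=(m['yellow']|m['brass']); mm[:, :330]=0; mm[140:]=0
pts=np.argwhere(mm)[:,::-1].astype(np.float32); W=cast(p,s,pts,0)
(cc,r)=cv2.minEnclosingCircle(W[:,:2].astype(np.float32)); print('spot',cc,r)
Rd=np.array([[0,1,0],[1,0,0],[0,0,-1.]])
ctrl.move_ptp([515.3,74.3,200],Rd)
ctrl.move_l([515.3,74.3,114],vel=150,threshold=8)
ctrl.gripper_to(40,force=35)
s=sensors.read_state(); print(s['t'],s['eef_pos'],s['grip_width'],s['force'])
ctrl.move_l([515.3,74.3,204],vel=200)
s=sensors.read_state(); print(s['t'],s['eef_pos'],s['grip_width'],s['force'])
grab('scene','2')
```

```text
spot (659.0838623046875, 185.35818481445312) 45.26162338256836
2.4083 [516.4  74.3 115.8] 58.89167456574072 [-0.7 -0.2  6.3]
3.0083 [514.5  74.3 203. ] 59.11853448814757 [-0.6  0.4 -2.7]
```

View pics/scene2.png

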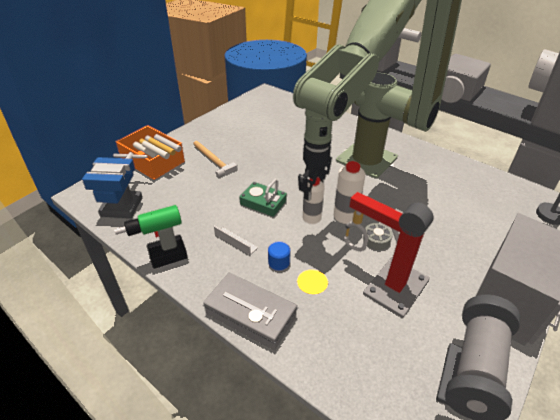

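The can is held and clear of the bench (at ~(313,205), between the jaws). I carry it to the spot.

Run:
```python
from h import *
from plant import ctrl,sensors
np.set_printoptions(precision=1,suppress=True)
Rd=np.array([[0,1,0],[1,0,0],[0,0,-1.]])
x,y=659.3,184.8
ctrl.move_l([x,y,204],vel=200)
ctrl.move_l([x,y,125],vel=150)
hit=ctrl.move_l([x,y,109],vel=40,threshold=5)
s=sensors.read_state(); print(s['t'],hit,s['eef_pos'],s['grip_width'],s['force'])
ctrl.gripper_to(85)
ctrl.hold(.1)
ctrl.move_l([x,y,215],vel=200)
s=sensors.read_state(); print(s['t'],s['eef_pos'],s['force'])
# back over the lane to look at hook, cover
ctrl.move_ptp([540,60,330],Rd)
for n in ('wrist','scene','side'): grab(n,'3')
im,d,p,s=load('scene3'); P=cloud(im,d,p,s).reshape(-1,3); 
for n in ('scene3','side3','wrist3'):
    im,d,p,s=load(n); q=cloud(im,d,p,s).reshape(-1,3); q=q[~np.isnan(q[:,0])]
    w=q[(abs(q[:,0]-659)<45)&(abs(q[:,1]-185)<45)&(q[:,2]>20)&(q[:,2]<120)]
    A=np.c_[2*w[:,:2],np.ones(len(w))]; X=np.linalg.lstsq(A,(w[:,:2]**2).sum(1),rcond=None)[0]; print(n,len(w),'can',X[:2],np.sqrt(X[2]+X[0]**2+X[1]**2))
    w=q[(abs(q[:,0]-659)<45)&(abs(q[:,1]-185)<45)&(q[:,2]>140)]; print(w.max(0)) if len(w) else 0
print(sensors.read_state()['t'])
```

```text
5.1417 True [660.8 185.1 115.5] 59.29534111118482 [-0.  -0.4  3. ]
6.2833 [658.6 184.7 214. ] [ 0.  -0.2 -1.3]
scene3 489 can [661.  186.6] 29.631738335028704
[678.8 206.3 153. ]
side3 435 can [658.  182.9] 27.62525866697128
[673.  201.1 151.2]
wrist3 1464 can [660.2 185.5] 30.55968562194805
[675.8 201.  151.9]
7.275
```

View pics/scene3.png

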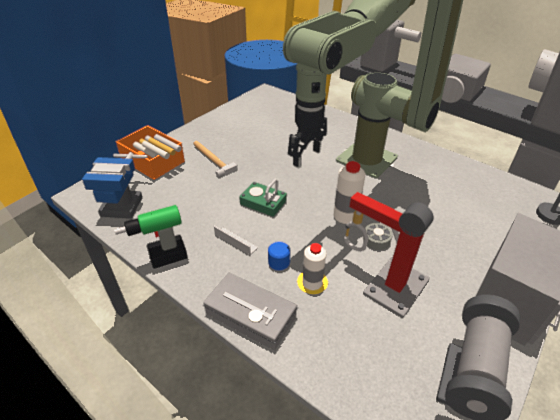

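View pics/wrist3.png

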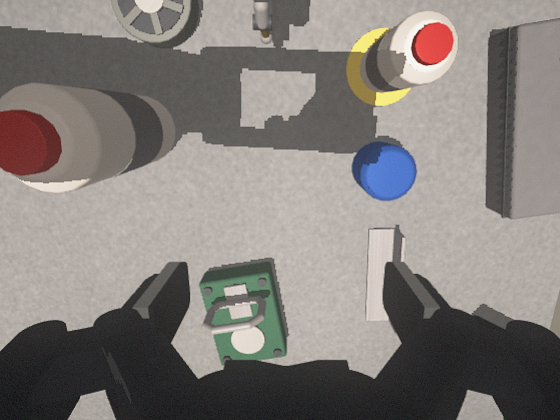

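The can stands centred on the spot in all three views, with its top at ~150 mm. Next comes the hoist's heading (foot plate and jib) and the cover's exact pose.

Run:
```python
from h import *
np.set_printoptions(precision=1,suppress=True)
for n in ('scene3','side3','wrist3'):
    im,d,p,s=load(n); q=cloud(im,d,p,s); H=cv2.cvtColor(im,cv2.COLOR_RGB2HSV)
    red=masks(im)['red']
    f=~np.isnan(q[...,0])
    def bx(x0,x1,y0,y1,z0,z1,m=True): 
        k=f&(q[...,0]>x0)&(q[...,0]<x1)&(q[...,1]>y0)&(q[...,1]<y1)&(q[...,2]>z0)&(q[...,2]<z1)&m; return q[k]
    def rect(w,t):
        if len(w)<15: return
        r=cv2.minAreaRect(w[:,:2].astype(np.float32)); print(n,t,len(w),w.mean(0),np.round(r[0],1),np.round(r[1],1),round(r[2],2))
    rect(bx(400,640,250,500,9,20),'plate')
    w=bx(440,600,150,460,246,262,red); rect(w,'jibtop red')
    # jib top centreline: midpoints of x extents per y bin
    c=[]
    for y in range(205,330,10):
        u=w[(w[:,1]>=y)&(w[:,1]<y+10)]
        if len(u)>8: c.append((y+5,(np.percentile(u[:,0],4)+np.percentile(u[:,0],96))/2))
    if len(c)>3: print('  jib line',np.polyfit(*np.array(c).T,1), np.array(c)[[0,-1]])
    m=bx(440,600,330,460,40,200,red); rect(m,'mast red')
    rect(bx(400,600,-240,0,34,44),'cover'); rect(bx(400,600,-240,0,94,107),'ringtop')
    u=bx(470,580,150,300,50,205); print('hook y',np.percentile(u[:,1],[0,2,98,100]) if len(u) else 0,'x',np.median(u[:,0]) if len(u) else 0)
```

```text
scene3 plate 1517 [542.4 393.   14. ] [508.6 352.4] [204.7 207.1] 88.47
scene3 jibtop red 552 [528.  277.6 252.3] [525.  277.9] [143.4  39.7] 88.68
  jib line [  0. 520.] [[210.  524.7]
 [330.  528.6]]
scene3 mast red 835 [547.6 389.7 124.3] [543.5 393.6] [30.  58.3] 32.43
scene3 cover 625 [ 487.5 -150.7   39.4] [ 481.5 -151.6] [103.  141.4] 9.63
scene3 ringtop 41 [ 479.5 -115.5  101.4] [ 480.4 -116.1] [63.1 11.9] 11.22
hook y [199.6 202.5 270.4 272.1] x 526.918888656872
side3 plate 545 [515.7 377.4  13.1] [522.9 385.4] [137.  168.7] 86.64
side3 jibtop red 71 [513.3 257.6 251.6] [519.6 275. ] [147.3  32.6] 89.64
side3 mast red 278 [510.5 360.8 114.9] [508.4 364.5] [26.5 41.4] 53.86
side3 cover 1009 [ 478.  -166.9   39.4] [ 478.1 -155.7] [ 98.5 145.8] 10.58
side3 ringtop 76 [ 470.  -122.8  100.4] [ 470.5 -120.5] [69.8 13.6] 7.42
hook y [192.3 197.1 264.3 267.8] x 517.1489026123484
wrist3 cover 4624 [ 481.3 -149.5   40.2] [ 478.1 -154.2] [100.3 139.5] 10.13
wrist3 ringtop 459 [ 473.3 -118.2  101.6] [ 472.2 -119.6] [71. 10.] 9.33
hook y [198.2 198.8 237.4 241.2] x 520.1611353385395
```

```bash
cat > path.py <<'E'
import numpy as np
x0,y0,h0=478.2,-154.3,np.radians(100.1)
thr=np.array([520.4,230.]); hh=np.radians(88.4)
def tool(h,a):
    hv=np.array([np.cos(h),np.sin(h),0]); z=np.array([0,0,1.])
    X=hv*np.cos(a)+z*np.sin(a); Z=-z*np.cos(a)+hv*np.sin(a); return np.c_[X,np.cross(Z,X),Z]
def curve(c0,h0,c1,h1,n):
    L=c1[1]-c0[1]; m0,m1=1/np.tan(h0),1/np.tan(h1); t=np.linspace(0,1,n)
    x=(2*t**3-3*t**2+1)*c0[0]+(t**3-2*t**2+t)*L*m0+(-2*t**3+3*t**2)*c1[0]+(t**3-t**2)*L*m1
    dx=((6*t**2-6*t)*c0[0]+(3*t**2-4*t+1)*L*m0+(-6*t**2+6*t)*c1[0]+(3*t**2-2*t)*L*m1)/L
    return np.c_[x,c0[1]+L*t,np.arctan2(1,dx)]
def goal(d): # cover centre with ring at throat+d, heading hh
    return thr+(d-35)*np.array([np.cos(hh),np.sin(hh)])
E
python3 - <<'E'
from h import *; from path import *
np.set_printoptions(precision=1,suppress=True)
for n in ('scene3','wrist3','side3'):
    im,d,p,s=load(n); q=cloud(im,d,p,s).reshape(-1,3); q=q[~np.isnan(q[:,0])]
    w=q[(q[:,0]>370)&(q[:,0]<495)&(q[:,1]>150)&(q[:,1]<340)&(q[:,2]>32)&(q[:,2]<48)]
    if len(w)>10:(c,r)=cv2.minEnclosingCircle(w[:,:2].astype(np.float32)); print(n,'hub',c,r,len(w))
    w=q[(q[:,0]>560)&(q[:,0]<720)&(q[:,1]>-150)&(q[:,1]<20)&(q[:,2]>4)&(q[:,2]<46)]
    if len(w)>10:print('angle',cv2.minAreaRect(w[:,:2].astype(np.float32)))
C=curve((x0,y0),h0,goal(13),hh,9)
from plant import ctrl
for x,y,h in C:
    R=np.array([[np.cos(h),-np.sin(h)],[np.sin(h),np.cos(h)]]); k=np.array([[70,50],[70,-50],[-70,50],[-70,-50]])@R.T+[x,y]
    a=np.radians(20); t=np.array([x,y])-(70+19)*R[:,0]
    q=ctrl.solve_ik([*t,32],tool(h,a))
    print(x,y,np.degrees(h),'x',k[:,0].min(),k[:,0].max(),'tcp',t,q)
E
```

```text
scene3 hub (395.4237060546875, 254.32302856445312) 44.87263107299805 358
angle ((643.48583984375, -65.78729248046875), (149.93890380859375, 167.30294799804688), 0.39659804105758667)
wrist3 hub (402.466796875, 231.57984924316406) 36.79054260253906 2134
angle ((677.4852294921875, -88.30543518066406), (40.098533630371094, 123.38019561767578), 1.5073926448822021)
side3 hub (408.35858154296875, 247.55673217773438) 41.40509033203125 73
angle ((635.0523681640625, -65.97544860839844), (154.67628479003906, 146.75802612304688), 82.5119857788086)
478.2 -154.3 100.1 x 416.6991701748391 539.7008298251609 tcp [ 493.8 -241.9] [-0.7  0.6  1.6  0.2  1.3 -1. ]
473.6721331885633 -109.01142781636099 91.59028237711334 x 421.74874437821524 525.5955219989114 tcp [ 476.1 -198. ] [-0.7  0.5  1.7  0.3  1.2 -0.9]
475.14787141345647 -63.72285563272196 85.02781083765822 x 419.2689739262661 531.0267689006469 tcp [ 467.4 -152.4] [-0.7  0.4  1.8  0.3  1.1 -0.8]
481.01485248579286 -18.434283449082926 80.56592626890688 x 420.21722435359715 541.8124806179885 tcp [ 466.4 -106.2] [-0.6  0.4  1.9  0.4  1.  -0.7]
489.66071421668545 26.854288734556093 78.15567343386594 x 426.357539769791 552.9638886635798 tcp [471.4 -60.3] [-0.5  0.4  1.9  0.4  1.  -0.6]
499.47309441724747 72.14286091819511 77.71971166141746 x 435.72855749233184 563.217631342163 tcp [480.5 -14.8] [-0.4  0.4  2.   0.4  1.  -0.5]
508.8396308985921 117.43143310183416 79.240406676595 x 446.6504761304343 571.0287856667499 tcp [492.2  30. ] [-0.3  0.4  1.9  0.4  0.9 -0.4]
516.1479614718323 162.72000528547318 82.77447824689932 x 457.7407624279273 574.5551605157374 tcp [505.   74.4] [-0.2  0.4  1.9  0.4  0.9 -0.4]
519.7857239480815 208.0085774691122 88.4 x 467.85070348541393 571.720744410749 tcp [517.3 119. ] [-0.1  0.4  1.8  0.4  1.  -0.4]
```

Run:
```python
from h import *; from path import *
np.set_printoptions(precision=1,suppress=True)
im,d,p,s=load('side3'); print(cast(p,s,[[238,326],[270,326],[252,412],[252,335]],15))
im,d,p,s=load('scene3'); print(cast(p,s,[[236,165],[218,174],[196,144]],15))
```

```text
[[ 392.4 -376.3   15. ]
 [ 469.4 -394.3   15. ]
 [ 377.  -611.    15. ]
 [ 420.2 -411.4   15. ]]
[[ 385.8 -371.6   15. ]
 [ 472.4 -385.3   15. ]
 [ 379.6 -609.8   15. ]]
```

Run:
```python
from h import *; from path import *
from plant import ctrl,sensors
np.set_printoptions(precision=1,suppress=True)
a=np.radians(20); h=h0; hv=np.array([np.cos(h),np.sin(h)]); R=tool(h,a)
t=np.array([x0,y0])-(70+19+20)*hv
ctrl.gripper_to(57)
ctrl.move_ptp([*t,150],R)
ctrl.move_l([*t,48],vel=150)
hit=ctrl.move_l([*t,20],vel=30,threshold=4)
s=sensors.read_state(); zt=s['eef_pos'][2]; print(s['t'],hit,s['eef_pos'],s['force'],s['grip_width'])
zz=zt+6
ctrl.move_l([*t,zz],vel=40)
t2=t+40*hv
hit2=ctrl.move_l([*t2,zz],vel=30,threshold=3)
s=sensors.read_state(); print(s['t'],hit2,s['eef_pos'],s['force'])
print('advance', (s['eef_pos'][:2]-t)@hv,'zz',zz)
grab('side','4'); grab('scene','4')
```

```text
10.7 True [ 497.  -261.3   21.9] [ 0.1 -0.2  4.8] 57.03060546206357
11.8583 True [ 493.  -237.9   27.6] [-0.5  1.   0.9]
advance 24.11336252443852 zz 27.918753726491783
```

View pics/side4.png

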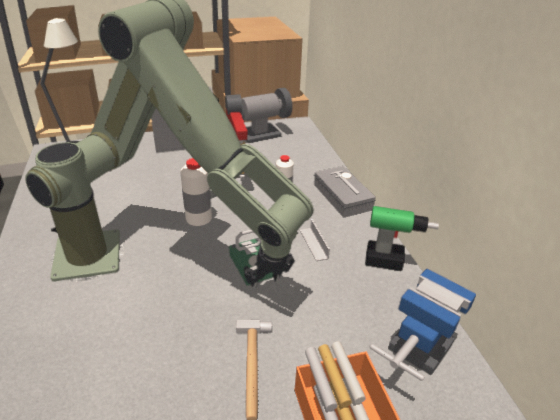

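Run:
```python
from h import *; from path import *
from plant import ctrl,sensors
np.set_printoptions(precision=1,suppress=True)
a=np.radians(20); zz=28
C=curve((x0,y0),h0,goal(13),hh,17)
for x,y,h in C[1:9]:
    hv=np.array([np.cos(h),np.sin(h)]); t=np.array([x,y])-86*hv
    hit=ctrl.move_l([*t,zz],rot=tool(h,a),vel=60,threshold=25)
    s=sensors.read_state(); print(round(s['t'],2),hit,s['eef_pos'],s['force'])
    if hit: break
print('expect',x,y,np.degrees(h))
for n in ('side','scene','wrist'):
    im,d,p,s=grab(n,'5'); q=cloud(im,d,p,s); q=q.reshape(-1,3); q=q[~np.isnan(q[:,0])]
    w=q[(abs(q[:,0]-x)<100)&(q[:,1]>y-100)&(q[:,1]<y+100)&(q[:,2]>94)&(q[:,2]<107)]
    if len(w)>5: print(n,'ringtop',len(w),cv2.minAreaRect(w[:,:2].astype(np.float32)))
    w=q[(abs(q[:,0]-x)<100)&(q[:,1]>y-100)&(q[:,1]<y+100)&(q[:,2]>35)&(q[:,2]<44)]
    if len(w)>5: print(n,'top',len(w),cv2.minAreaRect(w[:,:2].astype(np.float32)))
```

```text
12.49 False [ 483.2 -216.7   28. ] [ 0.6 -0.1 -0.7]
13.03 False [ 475.8 -194.2   28.1] [ 1.1 -0.4  0.1]
13.57 False [ 470.5 -171.5   28. ] [0.7 0.1 1.4]
14.11 False [ 467.4 -148.6   28. ] [-0.6 -0.8 -1.1]
14.64 False [ 466.1 -125.5   28. ] [-0.4 -0.5  0.3]
15.18 False [ 466.6 -102.5   28. ] [0.2 0.9 0.3]
15.71 False [468.6 -79.5  28. ] [-0.8 -0.3  0.3]
16.24 False [471.8 -56.6  28. ] [-0.  -0.9  0.3]
expect 489.66071421668545 26.854288734556093 78.15567343386594
side ringtop 17 ((399.182373046875, 12.478034973144531), (23.413005828857422, 175.80252075195312), 10.676518440246582)
side top 78 ((462.7772216796875, 9.682228088378906), (160.18991088867188, 156.4533233642578), 84.12313079833984)
scene ringtop 168 ((463.0444641113281, 26.82434844970703), (199.2776641845703, 145.4101104736328), 89.98757934570312)
scene top 776 ((457.1329650878906, 23.68602752685547), (175.11317443847656, 169.81822204589844), 78.58364868164062)
wrist ringtop 4180 ((454.3079833984375, -61.773990631103516), (7.138702392578125, 81.24195098876953), 78.2249526977539)
wrist top 64637 ((481.9254150390625, -7.4053497314453125), (131.5126495361328, 100.315673828125), 78.0711898803711)
```

View pics/wrist5.png

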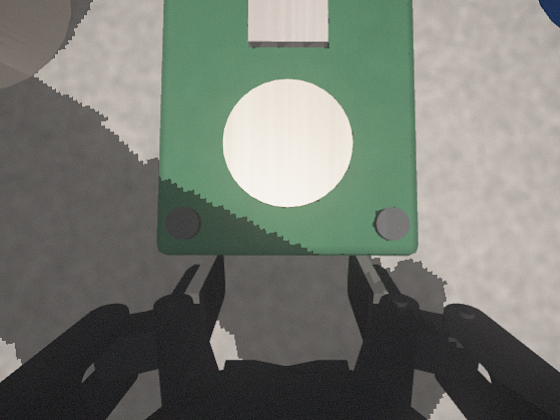

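View pics/scene5.png

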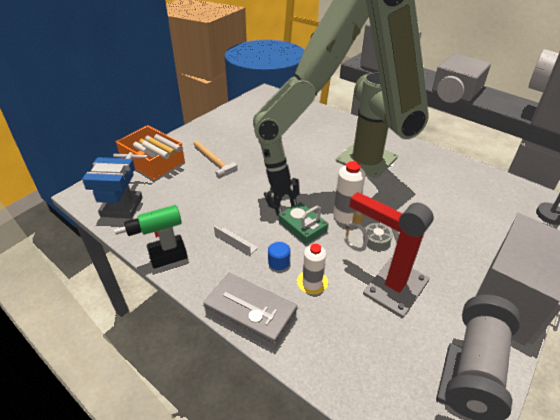

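The wrist view shows the cover square on the fingers and centred: its rear edge runs from column 158 to 417 at row 253, with the fingers at ~210 and ~362. I measure its pose and carry on.

```bash
cat > meas.py <<'E'
from h import *
def coverpose(tag):
    im,d,p,s=load('wrist'+tag)
    H=cv2.cvtColor(im,cv2.COLOR_RGB2HSV); g=(H[...,0]>55)&(H[...,0]<95)&(H[...,1]>70)
    c=max(comps(g,500),key=lambda t:t[1][4])[0]
    u=np.array([[x,np.where(c[:,x])[0].max()] for x in range(560) if c[:,x].any()],float)
    u=u[(u[:,0]>u[:,0].min()+25)&(u[:,0]<u[:,0].max()-25)]; W=cast(p,s,u,40)
    k=np.polyfit(W[:,0],W[:,1],1)
    h=np.arctan(k[0])+np.pi/2
    rows=[r for r in range(int(u[:,1].max())-60,int(u[:,1].max())-15,5)]
    mid=np.array([[ (np.where(c[r])[0].min()+np.where(c[r])[0].max())/2,r] for r in rows]); M=cast(p,s,mid,40).mean(0)[:2]
    wid=cast(p,s,[[np.where(c[rows[0]])[0].min(),rows[0]],[np.where(c[rows[0]])[0].max(),rows[0]]],40)
    hv=np.array([np.cos(h),np.sin(h)]); rear=np.array([W[:,0].mean(),k[0]*W[:,0].mean()+k[1]])
    dist=(M-rear)@hv; rear=M-dist*hv
    return rear+70*hv, h, np.linalg.norm(wid[1]-wid[0]), s
E
python3 - <<'E'
from meas import *
c,h,w,s=coverpose('5'); print(c,np.degrees(h),'width',w)
E
```

```text
[540.56711399  22.73838607] 53.03697231096888 width 82.41252978711685
```

Run:
```python
from h import *
im,d,p,s=load('wrist5'); q=cloud(im,d,p,s); P=q.reshape(-1,3)
m=(abs(q[...,2]-40)<4); m[260:]=0
c=max(comps(m,500),key=lambda t:t[1][4])[0]
r=cv2.minAreaRect(q[c][:,:2].astype(np.float32)); print(r); b=cv2.boxPoints(r); print(b)
# rear edge = the two lowest-y corners
b=b[np.argsort(b[:,1])]; rear=(b[0]+b[1])/2
e=(b[1]-b[0]); e=e*np.sign(e[0]); h=np.arctan2(e[1],e[0])+np.pi/2; print('rear',rear,np.degrees(h),'centre',rear+70*np.array([np.cos(h),np.sin(h)]))
```

```text
((485.3063049316406, 7.884071350097656), (100.19651794433594, 99.8231201171875), 78.0711898803711)
[[426.11743  -30.815796]
 [523.7849   -51.448853]
 [544.4952    46.58394 ]
 [446.8277    67.216995]]
rear [474.95117  -41.132324] 78.07119 centre [489.4199    27.356041]
```

Run:
```python
from h import *; from path import *
from plant import ctrl,sensors
np.set_printoptions(precision=1,suppress=True)
a=np.radians(20); zz=28
C=curve((x0,y0),h0,goal(14),hh,17)
for x,y,h in C[9:]:
    hv=np.array([np.cos(h),np.sin(h)]); t=np.array([x,y])-86*hv
    hit=ctrl.move_l([*t,zz],rot=tool(h,a),vel=50,threshold=25)
    s=sensors.read_state(); print(round(s['t'],2),hit,s['eef_pos'],s['force'])
    if hit: break
for n in ('side','scene','wrist'): grab(n,'6')
im,d,p,s=load('wrist6'); q=cloud(im,d,p,s)
m=(abs(q[...,2]-40)<4); m[260:]=0
c=max(comps(m,500),key=lambda t:t[1][4])[0]
r=cv2.minAreaRect(q[c][:,:2].astype(np.float32)); b=cv2.boxPoints(r)
b=b[np.argsort(b[:,1])]; rear=(b[0]+b[1])/2
e=(b[1]-b[0]); e=e*np.sign(e[0]); h=np.arctan2(e[1],e[0])+np.pi/2; print(r,'rear',rear,np.degrees(h),'centre',rear+70*np.array([np.cos(h),np.sin(h)]),'want',x,y)
for n in ('scene','side'):
    im=load(n+'6')[0]
    cr=im[180:280,320:420] if n=='scene' else im[100:240,200:300]
    cv2.imwrite(f'pics/{n}6z.png',cv2.resize(cr[:,:,::-1],None,fx=5,fy=5 if n=='scene' else 4))
```

```text
17.02 False [476.1 -33.3  28. ] [-0.1 -0.7 -0.3]
17.63 False [481.2 -10.8  28. ] [0.  0.2 0.6]
18.25 False [486.9  11.7  28. ] [-0.1 -0.4 -0.1]
18.87 False [492.9  34.   28. ] [ 0.9 -2.   1.2]
19.48 False [499.1  56.3  28. ] [ 1.8 -1.   0.5]
20.1 False [505.5  78.3  28. ] [-0.1 -3.5  0.8]
20.72 False [511.8 100.2  28. ] [-0.  -5.3  0.7]
21.33 False [517.4 123.4  28. ] [ 1.1 -1.4  0.1]
((519.4732055664062, 189.31787109375), (100.39635467529297, 99.9133071899414), 88.36723327636719) rear [518.  139.1] 88.367226 centre [520.  209.1] want 519.813645586805 209.00818758415255
```

View pics/scene6z.png

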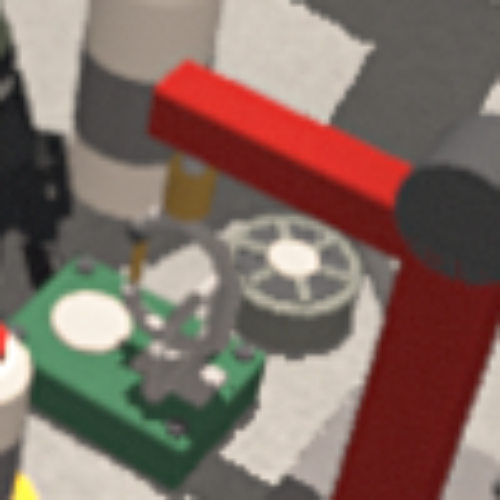

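View pics/scene6.png

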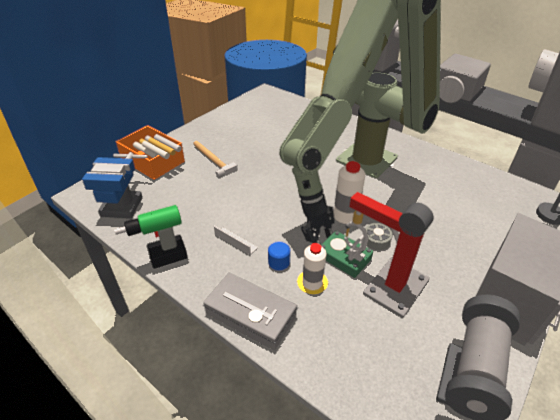

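The push force rose to about 5 N and dropped again, which fits the gate opening and releasing. In the zoom the brass gate hangs straight at ~(138,262), in front of the ring. I back off and check.

Run:
```python
from h import *; from path import *
from plant import ctrl,sensors
np.set_printoptions(precision=1,suppress=True)
a=np.radians(20); hv=np.array([np.cos(hh),np.sin(hh)])
s=sensors.read_state(); t=np.array([517.4,123.2])
ctrl.move_l([*(t-70*hv),28],vel=100)
ctrl.move_l([*(t-100*hv),200],vel=150)
ctrl.move_ptp([520,-90,330],tool(np.pi/2,0.0))
print(sensors.read_state()['t'])
for n in ('side','scene','wrist'): grab(n,'7')
for n in ('side7','scene7','wrist7','side3','scene3'):
    im,d,p,s=load(n); q=cloud(im,d,p,s); f=~np.isnan(q[...,0])
    m=f&(abs(q[...,0]-522)<35)&(q[...,1]>185)&(q[...,1]<275)&(q[...,2]>75)&(q[...,2]<145)
    H=cv2.cvtColor(im,cv2.COLOR_RGB2HSV); br=m&(H[...,0]>8)&(H[...,0]<30)&(H[...,1]>90)
    print(n,'brass pts',br.sum()); print(q[br][:10]) if br.sum() else 0
    if n.endswith('7'):
        w=q[f&(abs(q[...,0]-520)<90)&(q[...,1]>100)&(q[...,1]<300)&(q[...,2]>36)&(q[...,2]<44)]
        g=(H[...,0]>55)&(H[...,0]<95)&(H[...,1]>70); w=q[f&g&(abs(q[...,0]-520)<90)&(q[...,1]>100)&(q[...,1]<300)&(q[...,2]>36)&(q[...,2]<44)]
        if len(w)>10: print('cover',cv2.minAreaRect(w[:,:2].astype(np.float32)),w[:,2].mean())
        w=q[f&(abs(q[...,0]-659)<45)&(abs(q[...,1]-185)<45)&(q[...,2]>140)]; print('cantop',np.median(w,axis=0),w.max(0)) if len(w) else 0
for n,k in (('scene7',(slice(180,280),slice(320,420))),('side7',(slice(100,240),slice(200,300)))):
    im=load(n)[0][k][:,:,::-1]; cv2.imwrite(f'pics/{n}z.png',cv2.resize(im,None,fx=5,fy=4))
```

```text
24.375
side7 brass pts 18
[[517.  200.  126.2]
 [521.7 207.3 121.4]
 [517.1 200.9 121.8]
 [520.4 200.4 121.6]
 [516.4 197.5 119.9]
 [520.9 203.2 116. ]
 [517.5 204.  112.1]
 [520.6 202.2 112.8]
 [516.9 201.1 109.9]
 [520.7 203.2 108.2]]
cover ((517.0697021484375, 199.018798828125), (128.67889404296875, 94.63896179199219), 88.5153579711914) 38.8130127292765
cantop [656.5 179.2 147.9] [674.7 202.5 151.8]
scene7 brass pts 13
[[530.  210.2 134.7]
 [524.3 208.1 125. ]
 [524.3 205.5 119.3]
 [522.3 207.8 119.2]
 [525.3 206.5 116.6]
 [522.2 208.2 115.3]
 [526.8 207.7 114.4]
 [524.  203.8 105.6]
 [528.  208.8 111.9]
 [523.9 204.3 101.8]]
cover ((525.3370361328125, 212.21115112304688), (136.1363067626953, 99.88558959960938), 89.22713470458984) 40.02893284815988
cantop [664.6 189.  148.5] [678.3 203.7 152.6]
wrist7 brass pts 0
side3 brass pts 18
[[517.8 204.3 123.6]
 [521.  203.4 123.7]
 [517.2 201.6 121.3]
 [520.4 200.5 121.6]
 [517.5 203.6 116.2]
 [520.7 202.6 116.4]
 [516.4 197.8 115.8]
 [521.7 208.3 109. ]
 [517.  202.  109.4]
 [520.6 202.6 108.6]]
scene3 brass pts 17
[[532.  211.1 136.9]
 [524.5 205.1 123.4]
 [523.4 207.7 124.1]
 [525.5 203.  118.7]
 [523.8 205.3 118.8]
 [522.1 207.6 118.9]
 [524.8 203.1 114.2]
 [523.2 205.6 114.4]
 [523.8 209.  117. ]
 [527.4 204.9 113.1]]
```

View pics/scene7z.png

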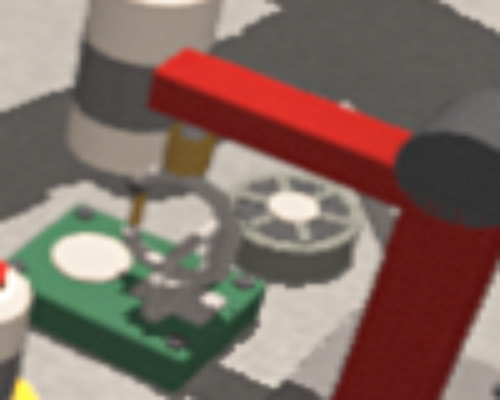

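View pics/side7z.png

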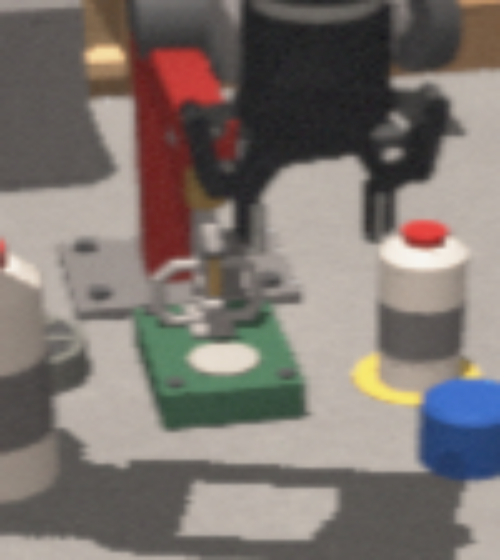

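View pics/scene7.png

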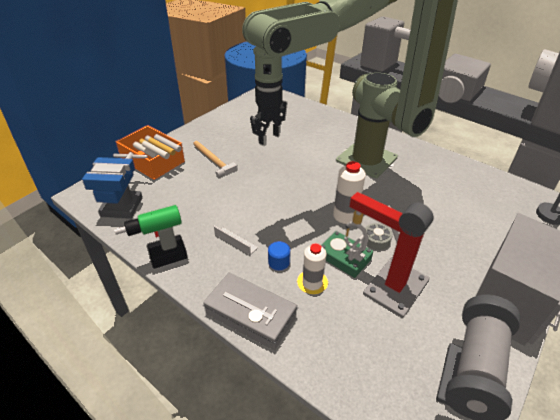

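The brass gate is back at its original position (y ≈ 203, vertical). The ring bar is about 40 mm behind it, near throat +14 mm. The cover is flat and the can is upright on the spot. I hand the job in.

Run:
```python
from plant import ctrl
ctrl.finish_job()
```

```text
the job is handed in; nothing more can be done
```

The job is done and handed in, with about 24 s of the 67 s used at the last check.

**Can:** I gripped the smaller white can from above and stood it on the yellow spot. It is within about 2 mm of the spot's centre in all three views, upright with its top at about 150 mm. The fingers have let go.

**Cover:** I slid the cover along the bench in a gentle S-curve, with two fingertips low on its rear face. The push force rose to about 5 N at the hook, then fell back, as expected when the gate opens and lets the ring by.

**Last checks, after backing the arm off:**
- **Gate:** it hangs in the same place as before the push, at y ≈ 203 mm, so it is shut.
- **Ring:** I worked out its place from the cover's measured pose. It is about 40 mm behind the gate, at about throat +14 mm (allowed range +5 to +21), and the heading is within about 0.1° of my measured hook heading.
- **Cover top:** it measures 39–40 mm above the bench, so it lies flat.
- **Other things:** they look unmoved in the pictures. I checked this by eye only.

**Disagreements:**
- The scene and side cameras differ by about 5 mm on absolute positions. I used the wrist camera, which falls between them.
- My automatic fit of the cover's rear edge failed halfway through the push. I replaced it with a fit from the depth image, which matched the planned position to under 1 mm.
- The wrist camera could not see the gate at the end, so its state rests on the other two views.

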